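# Hang the viscometer spindles in their rack and lock it

## Task

The cleaned viscometer spindles lie on the bench. Lift the blue locking comb of the spindle rack (it has a red grip) over its ridges, slide it to the open side and let it drop; hang every spindle that lies on the bench in a free slot of the rack, knob up, collar resting on the plate and pushed fully in; then lift the comb back over the ridges and let it drop into its locked position so that all slots are barred. Leave the spindle that already hangs there in its slot and do not disturb the other things on the bench.

Things in the scene. Friction and masses are not known exactly. Their poses are not given: they have to be found in the camera images.
- rack: Aluminium spindle rack, fixed, open to its own -x (robot side). Origin at bench level under its middle, on the line of the seats; x rearward, y left. Base 118x275 mm, 8 mm high (x -53 to +65); cheeks at y +-132; top plate 6 mm thick, top face z 135 mm, x -32 to +62, with four slots 14 mm wide open at the front edge. Spindles enter from the front, shaft in the slot, collar above the plate.
- slot_1 (a point): Seat of the slot at y = -96 mm of the rack: centre of a hung spindle's collar, on the top face of the plate, 32 mm behind its front edge. A shaft meets the slot's blind end 3 mm behind this point. Spindle_d hangs here.
- slot_2 (a point): The same for the slot at y = -32 mm of the rack.
- slot_3 (a point): The same for the slot at y = +32 mm of the rack.
- slot_4 (a point): The same for the slot at y = +96 mm of the rack.
- bar_slide (a joint): Travel of the blue locking comb along the rack's +y, m: 0 = locked (a toe across every slot mouth, 22 to 31 mm in front of the seats, its top 12 mm above the plate), 0.026 = open stop (toes between the mouths). Friction about 1 N.
- bar_lift (a joint): Height of the comb above its rest, m: 0 = down, at most 0.018. Its two feet stand against 6 mm high round ridges on the plate: it travels only while lifted over 7 mm, and drops by its own weight (0.25 kg) once past; it lies fully down when bar_slide is under 2 mm or over 23 mm.
- bar_handle (a point): Centre of the top of the comb's red upright grip: 14 mm thick along the rack's y, 30 mm long along x, 40 mm tall, its top 52 mm above the plate; 47 mm behind the line of the seats, at y = -13 mm of the rack when locked. Moves with the comb.
- spindle_a: Steel viscometer spindle with a 40 mm long cylinder bob, 140 mm long, 0.09 to 0.14 kg, lying on the bench (axis 13 mm up) or absent (None). Origin = centre of the collar's seating face; own +x runs along the shaft to the knob. Hexagonal collar x 0 to +5 mm, 26 mm across flats; neck 10 mm thick; ball knob 20 mm at +24; shaft 8 mm thick; bob 26 mm thick at most, end at -106.
- spindle_b: Steel viscometer spindle with a 12 mm thick disc bob, 140 mm long, 0.09 to 0.14 kg, lying on the bench (axis 13 mm up) or absent (None). Origin = centre of the collar's seating face; own +x runs along the shaft to the knob. Hexagonal collar x 0 to +5 mm, 26 mm across flats; neck 10 mm thick; ball knob 20 mm at +24; shaft 8 mm thick; bob 26 mm thick at most, end at -106.
- spindle_c: Steel viscometer spindle with a cone bob, 140 mm long, 0.09 to 0.14 kg, lying on the bench (axis 13 mm up) or absent (None). Origin = centre of the collar's seating face; own +x runs along the shaft to the knob. Hexagonal collar x 0 to +5 mm, 26 mm across flats; neck 10 mm thick; ball knob 20 mm at +24; shaft 8 mm thick; bob 26 mm thick at most, end at -106.
- spindle_d: A fourth spindle, shaped like spindle_a, that already hangs in slot 1. Origin = centre of the collar's seating face, but here its own +z runs up the shaft to the knob.
- spindle_a_knob (a point): Centre of this spindle's ball knob, 24 mm from the seating face: the place to grip. Pinched lightly here the spindle turns between the pads and swings down until it hangs plumb; it turns when the pinch is below some 15 to 25 N, is still carried at 5 N, and keeps its angle at 60 N.
- spindle_b_knob (a point): Centre of this spindle's ball knob, 24 mm from the seating face: the place to grip. Pinched lightly here the spindle turns between the pads and swings down until it hangs plumb; it turns when the pinch is below some 15 to 25 N, is still carried at 5 N, and keeps its angle at 60 N.
- spindle_c_knob (a point): Centre of this spindle's ball knob, 24 mm from the seating face: the place to grip. Pinched lightly here the spindle turns between the pads and swings down until it hangs plumb; it turns when the pinch is below some 15 to 25 N, is still carried at 5 N, and keeps its angle at 60 N.
- spindle_d_knob (a point): Centre of this spindle's ball knob, 24 mm from the seating face: the place to grip. Pinched lightly here the spindle turns between the pads and swings down until it hangs plumb; it turns when the pinch is below some 15 to 25 N, is still carried at 5 N, and keeps its angle at 60 N.
- timer: Small bench timer, 58x62x18 mm; a bystander, origin at the centre of its underside.
- tape_roll: Roll of tape, 77 mm diameter, 19 mm high; a bystander, origin at the centre of its underside.
Mind the look-alikes: they are no part of the job. Leave any green look-alike of the spindle_a alone.

How it is judged:
By the outcome, as a careful person would: the job done as asked, in the order asked, and still so for the second after the job is handed in, with the robot touching nothing.
Of spindle_a, spindle_b, spindle_c only 2 to 3 are there at a start; the rules pass over those that are not, and their reading is None.
At some moment in a run one of spindle_a, spindle_b, spindle_c may be knocked a few centimetres aside while the robot is not near it.
Once in a run the grip may slacken for a moment while it holds something.
It also fails if it takes over 210 s, if anything falls off the work surface, if the arm or the gripper's body presses on something with over 40 N, if the wrist force passes 120 N, or if a joint passes its speed limit or range.

## Robot

A 6-joint arm with a two-finger parallel gripper is mounted at the origin on a cart in front of the work surface, level with it; the furniture and walls round the work are solid. World frame = base frame: x ahead of the robot, y to its left, z up, the work surface at z = 0. Lengths are in m, angles in rad, forces in N, time in s.
With the tool pointing down it reaches from about 0.3 to 0.875 m from the base axis. Payload 6.4 kg.
Tool frame: the origin (TCP) lies midway between the tips of the shut fingers; the grasp point (between the pads) lies 19 mm behind it; z points along the fingers, y is the line along which they close (so a half turn about z gives the same grasp; the last joint's range is limited). The gripper opens to 85 mm and grips with 20 to 120 N. Pads are 22 mm wide; open, the fingers measure 114 mm over their backs; the gripper's body (76 mm by 85 mm) begins 54 mm behind the grasp point. The pads swing forward as they close: fully open they stand 13 mm farther back than shut.
Start: joints at [1.104, 0.181, 1.607, -0, 1.354, -0.206], TCP at [0.148, 0.556, 0.231] pointing down, gripper open.
Joint ranges: [-2.99, 2.99], [-0.89, 2.07], [0.3, 2.58], [-1.14, 4.28], [0, 2.63], [-3.12, 3.12]. Speed limits (rad/s): [2.57, 2.57, 3.01, 3.14, 3.14, 3.14].

## Interface

Orientations are given as a unit quaternion [w, x, y, z].
In Python, from bench import ctrl gives the robot as it stands.
- The arm moves only by the tool drive_tool, never from a script. Its argument "plan" is a list that holds one entry, the list of rows, each a list of 4 numbers: the shift along the tool's x, y, z scaled (see below), then the turn about the tool's z scaled (see below). In form: [[[x, y, z, roll], ...]]. A call has 1 to 12 rows; each row is the pose to reach, as a shift and turn from the pose commanded when the call began, along the tool's axes at that moment, turning the shorter way round; what a row does not reach only later rows make up. The controller multiplies each number of a shift by 400 mm and each number of a turn by 180 degrees. A row lasts 1/12 s, in which the tool goes at most 41.7 mm and 7.16 degrees, less where a joint would pass 70% of its speed; a pose out of reach is approached as far as the arm can. A call with a number of a shift or a turn outside -1 to 1 is refused whole. A call with a gripper value outside its range is refused whole. "jaw" is the closure, from 0 (fully open) to 1 (shut), set as the call begins (left out, the last holds). The fingers move at their own pace and stop on an object; the grip force is fixed at half the most. Time passes only in rows, so rows that repeat a pose let the fingers close. It gives the time, the measured TCP pose, the force, the opening and the grip force at its end, in the units of the state.
- ctrl.get_obs(): the state, without advancing time (a new reading comes with each control period).
- ctrl.camera(name): name is "scene" or "top" or "wrist"; returns (picture, depth): 480x640x3 uint8, red, green, blue; 480x640 float32, m along the optical axis (not along the pixel's ray), 0 where there is no reading.
- ctrl.camera_info(name): a dict with "camera_matrix" (3x3 intrinsics, pixels), "R" (3x3) and "t" (3): a world point X has camera coordinates R X + t; the wrist camera has in their place "T_tool_cam" (4x4, takes a point from camera to tool coordinates, whose origin is the TCP and whose axes are the flange's). Camera axes: x right, y down, z forward; pixel columns grow to the right and rows downward; lengths in m; the calibration is good to about 2 mm. A picture is of the moment at which its call begins: read the wrist's pose just before it. camera_info takes no time and is no camera call.
- ctrl.hand_in(): hands the job in; it is judged then, once.
The state is a dict: "time_s": time; "q": joint angles; "dq": joint speeds; "joint_efforts": joint torques, N m; "eef_pos": TCP position; "eef_rot": TCP orientation; "wrist_force": force on the tool from outside, world axes, zero at the start; "torque": the same for the moment, N m; "opening": opening from 0.0 (shut) to 1.0 (fully open); "grasp_force": force on a finger pad.
Only numpy, scipy, OpenCV 4.12 (cv2) and the standard library are available. Lean on these libraries where they do the work, as an engineer would, in place of code of your own. Each camera call takes 0.05 s, during which the arm holds its last target. There are 200 camera calls.

## Working session

There is one attempt and no reset: what is moved stays moved. The work goes in short steps, Python scripts to look and compute and a tool call to move; the robot and the scene stay as the last step left them, time stands still between calls to the robot, and variables do not carry over. Pictures are saved under pics/ and viewed, at most 14 in all, crops included, and the job is handed in when it is done.

Besides the shell and the picture viewer there is one more tool, called after "Request:" as name(argument=value, ...), one argument or row to a line, values as JSON. drive_tool: Moves the arm, as the interface text tells. Its arguments: {"type":"object","properties":{"plan":{"type":"array"},"jaw":{"type":"number"}},"required":["plan"]}

```bash
ls; mkdir -p pics; cat > h.py <<'E'
import numpy as np, cv2
from bench import ctrl
from scipy.spatial.transform import Rotation as Ro
def snap(name,fn=None):
    o=ctrl.get_obs(); im,d=ctrl.camera(name); ci=ctrl.camera_info(name)
    K=np.array(ci["camera_matrix"])
    if name=="wrist":
        T=np.array(ci["T_tool_cam"]); q=o["eef_rot"]
        R=Ro.from_quat([q[1],q[2],q[3],q[0]]).as_matrix()
        A=R@T[:3,:3]; b=R@T[:3,3]+np.array(o["eef_pos"])
    else:
        Rr=np.array(ci["R"]); A=Rr.T; b=-Rr.T@np.array(ci["t"])
    v,u=np.mgrid[0:480,0:640]
    c=np.stack([(u-K[0,2])/K[0,0]*d,(v-K[1,2])/K[1,1]*d,d],-1)
    P=c@A.T+b; P[d==0]=np.nan
    if fn: cv2.imwrite("pics/"+fn,im[:,:,::-1])
    return im,d,P,(K,A,b)
def onplane(u,v,z,cal):
    K,A,b=cal; r=A@np.array([(u-K[0,2])/K[0,0],(v-K[1,2])/K[1,1],1]); return b+r*(z-b[2])/r[2]
E
python3 - <<'E'
from h import *
np.set_printoptions(precision=3,suppress=True)
print(ctrl.get_obs())
for n in("top","scene"):
    im,d,P,c=snap(n,n+"0.png"); np.savez(f"{n}0.npz",im=im,P=P,K=c[0],A=c[1],b=c[2])
    print(n,c[1],c[2],c[0][0,0])
print(ctrl.camera_info("wrist"))
E
```

```text
pics
{'time_s': 0.0, 'q': array([ 1.104,  0.182,  1.608, -0.   ,  1.354, -0.206]), 'dq': array([ 0.001, -0.001, -0.   , -0.001,  0.   ,  0.   ]), 'joint_efforts': array([  0.003, -44.485, -35.136,   0.   ,   0.009,   0.   ]), 'eef_pos': array([0.148, 0.555, 0.23 ]), 'eef_rot': array([-0.   ,  0.13 ,  0.992, -0.001]), 'wrist_force': array([-0.155, -0.467,  0.171]), 'torque': array([-0.022,  0.064,  0.041]), 'grasp_force': 0.0, 'opening': 0.9971968053463007}
top [[-0.017 -0.998  0.063]
 [-1.     0.017 -0.001]
 [ 0.    -0.063 -0.998]] [0.463 0.053 1.165] 463.32887885274033
scene [[ 0.9   -0.289  0.326]
 [-0.436 -0.568  0.698]
 [-0.016 -0.771 -0.637]] [ 0.064 -0.884  0.987] 521.2541904701621
{'camera_matrix': array([[338.218,   0.   , 318.344],
       [  0.   , 338.218, 242.876],
       [  0.   ,   0.   ,   1.   ]]), 'T_tool_cam': array([[-0.001, -0.954, -0.299,  0.076],
       [ 1.   , -0.001, -0.001, -0.   ],
       [ 0.001, -0.299,  0.954, -0.143],
       [ 0.   ,  0.   ,  0.   ,  1.   ]])}
```

View pics/top0.png

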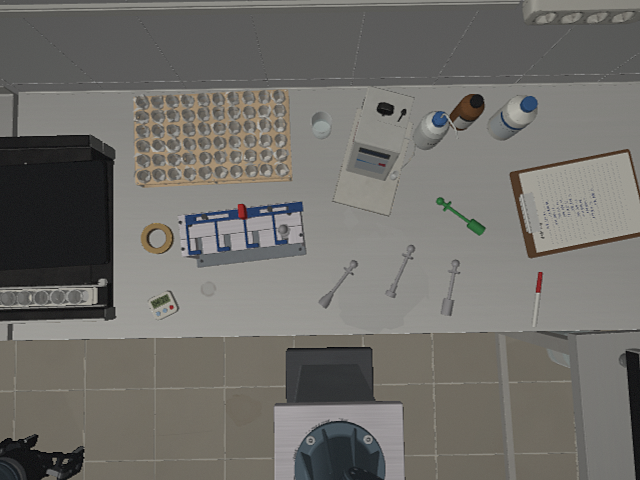

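View pics/scene0.png

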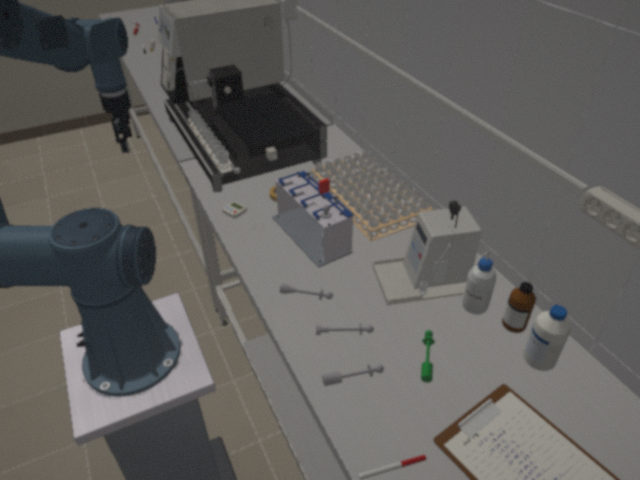

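The top view shows the rack at about (243,230) with its red grip at (242,211). The cone spindle's knob is at (353,265), the disc's at (410,248) and the cylinder's at (455,265). The green look-alike is at (460,215) and will be left alone.

```bash
python3 - <<'E'
from h import *
np.set_printoptions(precision=4,suppress=True)
for n in("top","scene"):
    f=np.load(n+"0.npz"); im=f["im"].astype(int);P=f["P"];cal=(f["K"],f["A"],f["b"])
    x,y,z=P[...,0],P[...,1],P[...,2]
    ok=(x>.3)&(x<.75)&(y>0)&(y<.5) if n=="top" else (x>.3)&(x<.75)&(y>0)&(y<.45)
    m=ok&(z>.127)&(z<.143)
    pts=P[m]; print(n,"plate n",m.sum(),"z med",np.median(pts[:,2]))
    r=cv2.minAreaRect((pts[:,:2]*1000).astype(np.float32)); print(r, cv2.boxPoints(r))
    red=(im[...,0]>130)&(im[...,1]<70)&(im[...,2]<70)&ok
    pr=P[red&(z>.175)]; print("red",red.sum(),pr.mean(0),pr.max(0),pr.min(0))
    kn=ok&(z>.15)&(z<.18)&~red&(abs(im[...,0]-im[...,2])<25); print("knob d",kn.sum(),np.nanmedian(P[kn],0))
    if n=="top":
        for nm,k,b in(("cone",(353,265),(325,303)),("disc",(410,248),(391,293)),("cyl",(455,265),(447,310))):
            print(nm,onplane(*k,.013,cal),onplane(*b,.013,cal),P[k[1],k[0]])
E
```

```text
top plate n 3313 z med 0.13464155238482434
((575.2924194335938, 217.67152404785156), (94.38676452636719, 273.6764221191406), 5.906406402587891) [[514.2684 348.9269]
 [542.4307  76.7034]
 [636.3165  86.4161]
 [608.1541 358.6397]]
red 65 [0.6078 0.2089 0.1866] [0.6215 0.2146 0.1911] [0.5945 0.2035 0.1827]
knob d 242 [0.5651 0.2938 0.1654]
cone [ 0.4925 -0.042   0.013 ] [0.3997 0.0293 0.013 ] [ 0.4923 -0.0415  0.0196]
disc [ 0.5324 -0.1849  0.013 ] [ 0.4216 -0.1345  0.013 ] [ 0.5318 -0.1827  0.0238]
cyl [ 0.4882 -0.2954  0.013 ] [ 0.3775 -0.2717  0.013 ] [ 0.4881 -0.2931  0.0208]
scene plate n 1244 z med 0.13656809351250004
((572.210205078125, 216.31883239746094), (93.78644561767578, 278.3645935058594), 5.679162502288818) [[511.774  350.1775]
 [539.3204  73.1793]
 [632.6465  82.4601]
 [605.1    359.4584]]
red 8 [0.6084 0.2069 0.1877] [0.6182 0.2131 0.1916] [0.5994 0.2011 0.1842]
knob d 137 [0.5753 0.1484 0.1579]
```

```bash
cat >> h.py <<'E'
np.set_printoptions(precision=4,suppress=True)
def row(p,ya=None):
    """row numbers for world TCP target p, tool-y heading ya (deg, mod 180)"""
    o=ctrl.get_obs(); q=o["eef_rot"]; R=Ro.from_quat([q[1],q[2],q[3],q[0]]).as_matrix()
    s=R.T@(np.array(p)-o["eef_pos"])/.4
    cur=np.degrees(np.arctan2(R[1,1],R[0,1])); r=0
    if ya is not None: r=-((ya-cur+90)%180-90)/180
    return np.r_[s,r]
def stat():
    o=ctrl.get_obs(); print(round(o["time_s"],2),o["eef_pos"],o["eef_rot"],"F",o["wrist_force"],"op",round(o["opening"],3),"g",round(o["grasp_force"],1),"q6",round(o["q"][5],2))
E
python3 -c "
from h import *
print(row([.608,.2085,.28],95.9)); stat()"
```

```text
[-1.3344 -0.5409 -0.1233 -0.1158]
0.1 [0.1481 0.5551 0.2305] [-0.0002  0.13    0.9915 -0.0007] F [ 0.5505 -0.1576  0.2083] op 1.001 g 0.0 q6 -0.21
```

Request:
drive_tool(
  plan=[
    [[-0.1, -0.04, -0.12, 0], [-0.2, -0.08, -0.12, 0], [-0.3, -0.12, -0.12, 0], [-0.4, -0.16, -0.12, 0], [-0.5, -0.2, -0.12, 0], [-0.6, -0.24, -0.12, 0], [-0.69, -0.28, -0.12, 0], [-0.78, -0.32, -0.12, 0], [-0.86, -0.35, -0.12, 0], [-0.93, -0.38, -0.12, 0]],
  ],
)

```text
time_s: 0.93
eef_pos: [0.4689, 0.3117, 0.279]
eef_rot: [-0.0, 0.13, 0.992, -0.0]
wrist_force: [0.0, 0.8, -0.5]
opening: 1.003
grasp_force: 0.0
```

Request:
drive_tool(
  plan=[
    [[-0.08, -0.03, 0, -0.02], [-0.16, -0.06, 0, -0.04], [-0.24, -0.1, 0, -0.06], [-0.31, -0.125, 0, -0.08], [-0.36, -0.145, 0, -0.1], [-0.39, -0.155, 0, -0.116], [-0.404, -0.161, 0, -0.116], [-0.404, -0.161, 0, -0.116], [-0.404, -0.161, 0, -0.116], [-0.404, -0.161, 0, -0.116]],
  ],
)

```text
time_s: 1.77
eef_pos: [0.6065, 0.2103, 0.2792]
eef_rot: [-0.0, -0.052, 0.999, 0.0]
wrist_force: [-0.2, 0.3, -0.2]
opening: 1.003
grasp_force: 0.0
```

```bash
python3 - <<'E'
from h import *
stat()
im,d,P,c=snap("wrist","w1.png"); im=im.astype(int); z=P[...,2]
red=(im[...,0]>110)&(im[...,1]<80)&(im[...,2]<80)
t=P[red&(z>.178)]; print("red",len(t),t.mean(0),t[:,2].max())
r=cv2.minAreaRect((t[:,:2]*1000).astype(np.float32));print(r)
pl=(z>.131)&(z<.139); r=cv2.minAreaRect((P[pl][:,:2]*1000).astype(np.float32));print(r,np.median(z[pl]))
E
```

```text
1.77 [0.6065 0.2103 0.2792] [-0.0003 -0.0518  0.9987  0.0001] F [-0.2111  0.2509 -0.2342] op 1.003 g 0.0 q6 -1.53
red 602 [0.6075 0.2072 0.1866] 0.1890097644451714
((607.869384765625, 207.48806762695312), (28.917675018310547, 11.871933937072754), 5.271042346954346)
((652.8143310546875, 234.38462829589844), (267.5500793457031, 647.6263427734375), 2.1954798698425293) 0.13481793953156807
```

View pics/w1.png

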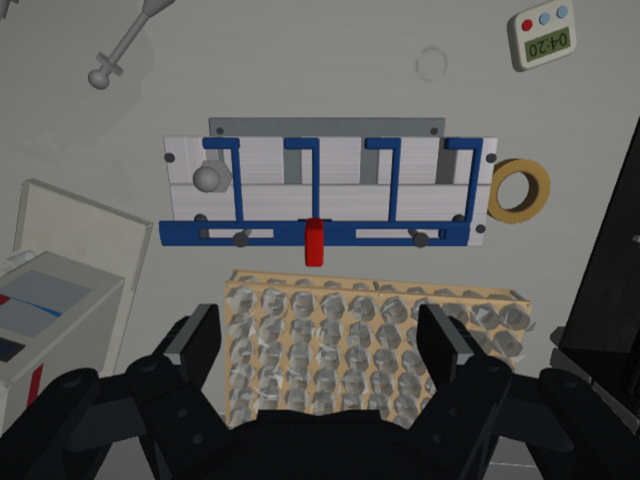

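```bash
python3 - <<'E'
from h import *
print(row([.6077,.2075,.158],95.8))
im,d,P,c=snap("wrist"); im=im.astype(int); z=P[...,2]
blue=(im[...,2]>90)&(im[...,0]<80)&(z>.140)&(z<.153)
th=np.radians(5.8); o=np.array([.5602,.2155]); X=P[...,:2]-o
rx=X@[np.cos(th),np.sin(th)]*1e3; ry=X@[-np.sin(th),np.cos(th)]*1e3
print("top z",np.median(z[blue]))
for lo,hi in((-5,10),(-30,-24)):
    v=np.sort(ry[blue&(rx>lo)&(rx<hi)]); g=np.split(v,np.where(np.diff(v)>4)[0]+1)
    print(lo,[(round(a[0],1),round(a[-1],1)) for a in g if len(a)>3])
print("rx range blue",np.percentile(rx[blue],[1,99]))
k=(z>.160)&(z<.175)&(abs(rx)<25)&(abs(ry+96)<25); print("knob d top",rx[k].mean(),ry[k].mean(),z[k].max())
pl=(z>.132)&(z<.137)&(abs(rx)<100)&(abs(ry)<140); print("plate", np.percentile(rx[pl],[1,99]),np.percentile(ry[pl],[1,99]))
# slot edges at rx in -20..-8
h=(rx>-20)&(rx<-8); v=np.sort(ry[pl&h]); i=np.where(np.diff(v)>6)[0]; print("gaps",[(round(v[a],1),round(v[a+1],1)) for a in i])
E
```

```text
[-0.0024 -0.0076  0.3034  0.0009]
top z 0.14672300532669025
-5 [(np.float64(-79.9), np.float64(-73.6)), (np.float64(-13.0), np.float64(-10.6)), (np.float64(50.5), np.float64(53.7)), (np.float64(114.0), np.float64(117.8))]
-30 [(np.float64(-101.3), np.float64(-73.5)), (np.float64(-35.7), np.float64(-10.6)), (np.float64(28.2), np.float64(53.7)), (np.float64(92.2), np.float64(117.2))]
rx range blue [-30.22   57.266]
knob d top -1.049773981487661 -95.03365869795535 0.16996278936913783
plate [-31.7589  52.2827] [-134.1634  133.0418]
gaps [(np.float64(-103.4), np.float64(-89.6)), (np.float64(-82.4), np.float64(-75.6)), (np.float64(-39.7), np.float64(-25.7)), (np.float64(-16.4), np.float64(-9.0)), (np.float64(24.2), np.float64(38.2)), (np.float64(50.1), np.float64(56.5)), (np.float64(88.2), np.float64(101.7)), (np.float64(116.1), np.float64(122.7))]
```

The wrist view shows the grip at (314,242), the comb arms about 20 mm left of each slot, and spindle_d hanging at (208,178). The slots are within 1 mm of the fit, so I'll grasp the grip.

Request:
drive_tool(
  plan=[
    [[0, -0.008, 0.05, 0], [0, -0.008, 0.12, 0], [0, -0.008, 0.18, 0], [0, -0.008, 0.23, 0], [0, -0.008, 0.27, 0], [0, -0.008, 0.295, 0], [0, -0.008, 0.303, 0], [0, -0.008, 0.303, 0], [0, -0.008, 0.303, 0]],
  ],
)

```text
time_s: 2.62
eef_pos: [0.6082, 0.2066, 0.1593]
eef_rot: [0.001, -0.052, 0.999, 0.0]
wrist_force: [-1.0, -0.1, -0.5]
opening: 1.001
grasp_force: 0.0
```

Request:
drive_tool(
  plan=[
    [[0, 0, 0, 0], [0, 0, 0, 0], [0, 0, 0, 0], [0, 0, 0, 0], [0, 0, 0, 0], [0, 0, 0, 0], [0, 0, 0, 0], [0, 0, 0, 0], [0, 0, 0, 0], [0, 0, 0, 0]],
  ],
  jaw=1,
)

```text
time_s: 3.45
eef_pos: [0.6077, 0.2067, 0.1584]
eef_rot: [0.0, -0.052, 0.999, 0.0]
wrist_force: [-0.9, 2.9, 2.8]
opening: 0.148
grasp_force: 60.3
```

Request:
drive_tool(
  plan=[
    [[0, 0, -0.008, 0], [0, 0, -0.016, 0], [0, 0, -0.024, 0], [0, 0, -0.03, 0], [0, 0, -0.031, 0], [0, 0, -0.031, 0]],
  ],
)

```text
time_s: 3.95
eef_pos: [0.6076, 0.2065, 0.1707]
eef_rot: [0.0, -0.052, 0.999, 0.0]
wrist_force: [1.1, 5.3, -2.0]
opening: 0.155
grasp_force: 59.6
```

Request:
drive_tool(
  plan=[
    [[0, 0.01, 0, 0], [0, 0.02, 0, 0], [0, 0.03, 0, 0], [0, 0.04, 0, 0], [0, 0.05, 0, 0], [0, 0.058, 0, 0], [0, 0.064, 0, 0], [0, 0.064, 0, 0], [0, 0.064, 0, 0]],
  ],
)

```text
time_s: 4.7
eef_pos: [0.605, 0.2321, 0.1705]
eef_rot: [0.0, -0.052, 0.999, 0.0]
wrist_force: [2.0, 0.6, -2.6]
opening: 0.152
grasp_force: 59.6
```

Request:
drive_tool(
  plan=[
    [[0, 0, 0.01, 0], [0, 0, 0.018, 0], [0, 0, 0.025, 0], [0, 0, 0.028, 0], [0, 0, 0.028, 0], [0, 0, 0.028, 0]],
  ],
)

```text
time_s: 5.2
eef_pos: [0.605, 0.2316, 0.1592]
eef_rot: [-0.0, -0.052, 0.999, -0.0]
wrist_force: [2.7, -0.9, -3.3]
opening: 0.152
grasp_force: 59.7
```

Request:
drive_tool(
  plan=[
    [[0, 0, 0, 0], [0, 0, 0, 0], [0, 0, 0, 0], [0, 0, 0, 0], [0, 0, 0, 0], [0, 0, 0, 0]],
  ],
  jaw=0,
)

```text
time_s: 5.7
eef_pos: [0.605, 0.2317, 0.1594]
eef_rot: [0.0, -0.052, 0.999, -0.0]
wrist_force: [-0.3, 0.1, 0.5]
opening: 0.982
grasp_force: 0.0
```

Request:
drive_tool(
  plan=[
    [[0, 0, -0.05, 0], [0, 0, -0.13, 0], [0, 0, -0.22, 0], [0, 0, -0.3, 0], [0, 0, -0.35, 0], [0, 0, -0.37, 0], [0, 0, -0.37, 0], [0, 0, -0.37, 0]],
  ],
)

```text
time_s: 6.37
eef_pos: [0.6046, 0.2317, 0.3061]
eef_rot: [-0.001, -0.052, 0.999, -0.0]
wrist_force: [-0.8, -1.4, -0.8]
opening: 0.998
grasp_force: 0.0
```

```bash
cat >> h.py <<'E'
TH=np.radians(5.85); O=np.array([.5602,.2150]); EX=np.array([np.cos(TH),np.sin(TH)]); EY=np.array([-np.sin(TH),np.cos(TH)])
def rack(rx,ry): return O+rx*EX+ry*EY
def comb(im,P):
    im=im.astype(int); z=P[...,2]; X=P[...,:2]-O; rx=X@EX*1e3; ry=X@EY*1e3
    blue=(im[...,2]>90)&(im[...,0]<80)&(abs(rx)<70)&(abs(ry)<170)&(z>.13)&(z<.17)
    print("comb z",np.median(z[blue]))
    v=np.sort(ry[blue&(rx>-31)&(rx<-24)]); g=np.split(v,np.where(np.diff(v)>4)[0]+1)
    print("toes",[(round(float(a[0]),1),round(float(a[-1]),1)) for a in g if len(a)>3])
    red=(im[...,0]>110)&(im[...,1]<80)&(im[...,2]<80)&(z>.178)&(z<.21); print("grip",P[red].mean(0), "rack",rx[red].mean(),ry[red].mean())
E
python3 - <<'E'
from h import *
stat(); im,d,P,c=snap("wrist"); comb(im,P)
im,d,P,c=snap("top","top1.png"); z=P[...,2];x=P[...,0];y=P[...,1]
# spindles: blobs on the bench between z .006 and .03
m=((z>.006)&(z<.04)&(x>.3)&(x<.56)&(y>-.36)&(y<.03)).astype(np.uint8)
n,l,s,ce=cv2.connectedComponentsWithStats(m)
for i in range(1,n):
    if s[i,4]>40:
        p=P[l==i]; q=p[:,:2]; mu=q.mean(0); w,V=np.linalg.eigh(np.cov((q-mu).T)); a=V[:,1]; t=(q-mu)@a; a=a if a[0]>0 else -a; t=(q-mu)@a
        print(s[i],mu,np.degrees(np.arctan2(a[1],a[0])),"len",t.max()-t.min(),"ends",mu+a*t.max(),mu+a*t.min(),im[l==i].mean(0))
E
```

```text
6.37 [0.6046 0.2317 0.3061] [-0.0006 -0.0518  0.9987 -0.0001] F [-0.8453 -1.3766 -0.7851] op 0.998 g 0.0 q6 -1.49
comb z 0.14664668160640842
toes [(-75.5, -48.1), (-10.2, 14.6), (51.7, 79.2), (117.6, 142.5)]
grip [0.6045 0.2321 0.1865] rack 45.78968272196665 12.464849682676924
[386 245  29  53 295] [ 0.4757 -0.1596] -25.791180870758197 len 0.13897989101735764 ends [ 0.54   -0.1906] [ 0.4149 -0.1302] [127.2034 125.7932 125.5288]
[325 260  33  49 274] [ 0.4497 -0.0083] -37.0346705609736 len 0.13876132601774832 ends [ 0.5029 -0.0484] [0.3921 0.0352] [121.6715 120.3102 120.0219]
[441 260  19  56 359] [ 0.4243 -0.2792] -13.158650562682315 len 0.13819303034886726 ends [ 0.501  -0.2972] [ 0.3664 -0.2657] [129.3231 127.8022 127.663 ]
```

```bash
python3 -c "
from h import *
print(row([.495,-.0424,.16],53))"
```

```text
[ 0.3402 -0.6528  0.3629  0.2385]
```

Request:
drive_tool(
  plan=[
    [[0.03, -0.06, 0, 0.02], [0.07, -0.14, 0, 0.05], [0.115, -0.22, 0.02, 0.09], [0.16, -0.3, 0.06, 0.13], [0.2, -0.385, 0.12, 0.17], [0.245, -0.47, 0.18, 0.21], [0.285, -0.55, 0.24, 0.2385], [0.315, -0.61, 0.3, 0.2385], [0.335, -0.645, 0.34, 0.2385], [0.34, -0.653, 0.363, 0.2385], [0.34, -0.653, 0.363, 0.2385], [0.34, -0.653, 0.363, 0.2385]],
  ],
)

```text
time_s: 7.47
eef_pos: [0.4964, -0.0416, 0.1614]
eef_rot: [-0.001, 0.318, 0.948, 0.0]
wrist_force: [0.8, 0.2, 0.6]
opening: 0.997
grasp_force: 0.0
```

```bash
cat >> h.py <<'E'
def spindle(fn=None,near=None):
    """wrist look: axis, knob centre of spindle nearest to 'near' (default TCP)"""
    o=ctrl.get_obs(); near=o["eef_pos"][:2] if near is None else np.array(near)
    im,d,P,c=snap("wrist",fn); z=P[...,2]
    m=((z>.006)&(z<.04)&(np.linalg.norm(P[...,:2]-near,axis=-1)<.15)).astype(np.uint8); m[330:]=0
    n,l,s,ce=cv2.connectedComponentsWithStats(m); best=None
    for i in range(1,n):
        if s[i,4]<300: continue
        p=P[l==i]; dd=np.linalg.norm(p[:,:2]-near,axis=1).min()
        if best is None or dd<best[0]: best=(dd,i,p)
    p=best[2]; q=p[:,:2]
    zt=p[:,2]; top=q
    mu=top.mean(0); w,V=np.linalg.eigh(np.cov((top-mu).T)); a=V[:,1]
    b=np.array([-a[1],a[0]]); t=(top-mu)@a; u=(top-mu)@b
    # knob end: width ~20 and a thin neck (10) then collar 26: take the end nearer to 'near'
    if np.linalg.norm(mu+a*t.max()-near)>np.linalg.norm(mu+a*t.min()-near): a=-a; b=-b; t=-t; u=-u
    k=t>t.max()-.02; hi=k&(zt>.019); kn=top[hi].mean(0) if hi.sum()>5 else None
    print("axis deg",np.degrees(np.arctan2(a[1],a[0])),"len",t.max()-t.min(),"tip-10mm",mu+a*(t.max()-.010)+b*np.median(u[k]),"knob top mean",kn,zt[k].max())
    for e in np.arange(0,.14,.01):
        w=u[(t<t.max()-e)&(t>t.max()-e-.01)]
        if len(w): print(int(e*1e3),round((w.max()-w.min())*1e3),end="; ")
    print()
E
python3 -c "
from h import *
stat(); spindle('w2.png')"
```

```text
7.47 [ 0.4964 -0.0416  0.1614] [-0.001   0.3175  0.9483  0.0002] F [0.7569 0.2384 0.623 ] op 0.997 g 0.0 q6 -1.25
axis deg -38.74122548716102 len 0.13927121516012902 tip-10mm [ 0.4943 -0.0444] knob top mean [ 0.4944 -0.0443] 0.023766258136428853
0 20; 10 20; 20 29; 30 29; 40 7; 50 8; 60 8; 70 7; 80 8; 90 10; 100 16; 110 22; 120 25; 130 25;
```

View pics/w2.png

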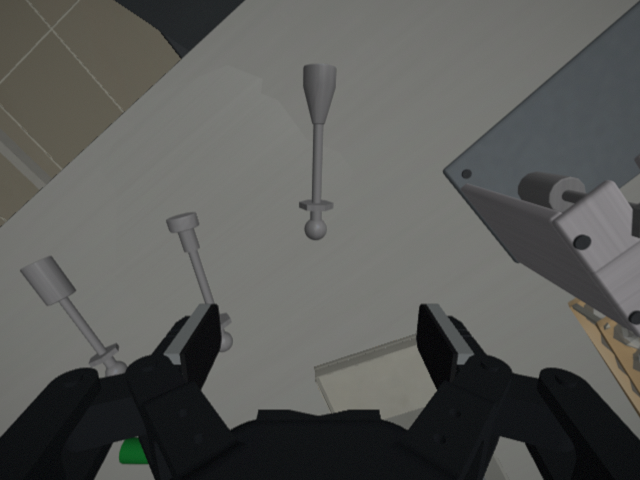

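The view shows the cone spindle with its knob at (315,229), its bob pointing up in the image, and the other two at the lower left. I'll descend on the knob.

```bash
python3 -c "
from h import *
print(row([.4944,-.0443,.005],52))"
```

```text
[ 0.0014 -0.0103  0.3934  0.0058]
```

Request:
drive_tool(
  plan=[
    [[0.001, -0.01, 0.05, 0.006], [0.001, -0.01, 0.12, 0.006], [0.001, -0.01, 0.19, 0.006], [0.001, -0.01, 0.26, 0.006], [0.001, -0.01, 0.32, 0.006], [0.001, -0.01, 0.36, 0.006], [0.001, -0.01, 0.38, 0.006], [0.001, -0.01, 0.39, 0.006], [0.001, -0.01, 0.39, 0.006], [0.001, -0.01, 0.39, 0.006]],
  ],
)

```text
time_s: 8.35
eef_pos: [0.4953, -0.045, 0.0072]
eef_rot: [0.001, 0.326, 0.945, 0.0]
wrist_force: [0.0, 0.2, 0.9]
opening: 1.003
grasp_force: 0.0
```

Request:
drive_tool(
  plan=[
    [[0, 0, 0, 0], [0, 0, 0, 0], [0, 0, 0, 0], [0, 0, 0, 0], [0, 0, 0, 0], [0, 0, 0, 0], [0, 0, 0, 0], [0, 0, 0, 0], [0, 0, 0, 0], [0, 0, 0, 0]],
  ],
  jaw=0.78,
)

```text
time_s: 9.18
eef_pos: [0.4942, -0.0452, 0.0063]
eef_rot: [0.0, 0.326, 0.945, -0.0]
wrist_force: [-0.8, 0.2, 1.9]
opening: 0.223
grasp_force: 7.3
```

Request:
drive_tool(
  plan=[
    [[0, 0, 0, 0], [0, 0, 0, 0], [0, 0, -0.01, 0], [0, 0, -0.03, 0], [0, 0, -0.06, 0], [0, 0, -0.1, 0], [0, 0, -0.14, 0], [0, 0, -0.18, 0], [0, 0, -0.22, 0], [0, 0, -0.26, 0], [0, 0, -0.3, 0], [0, 0, -0.34, 0]],
  ],
  jaw=0.785,
)

```text
time_s: 10.18
eef_pos: [0.4936, -0.0449, 0.1432]
eef_rot: [-0.0, 0.326, 0.945, -0.0]
wrist_force: [0.2, -1.4, -1.3]
opening: 0.219
grasp_force: 11.4
```

Request:
drive_tool(
  plan=[
    [[0, 0, -0.05, 0], [0, 0, -0.09, 0], [0, 0, -0.1, 0], [0, 0, -0.1, 0], [0, 0, -0.1, 0], [0, 0, -0.1, 0], [0, 0, -0.1, 0], [0, 0, -0.1, 0]],
  ],
)

```text
time_s: 10.85
eef_pos: [0.4933, -0.0449, 0.181]
eef_rot: [-0.001, 0.326, 0.945, -0.0]
wrist_force: [1.0, 0.3, -1.0]
opening: 0.221
grasp_force: 11.4
```

```bash
python3 - <<'E'
from h import *
stat(); snap("wrist","w3.png")
p=rack(-.10,-.032); print("in front slot2",p,row([p[0],p[1],.178],95.85))
E
```

```text
10.85 [ 0.4933 -0.0449  0.181 ] [-0.001   0.3262  0.9453 -0.    ] F [ 1.021   0.2576 -0.9623] op 0.221 g 11.4 q6 -1.24
in front slot2 [0.464 0.173] [ 0.3941  0.3833  0.0084 -0.244 ]
```

View pics/w3.png

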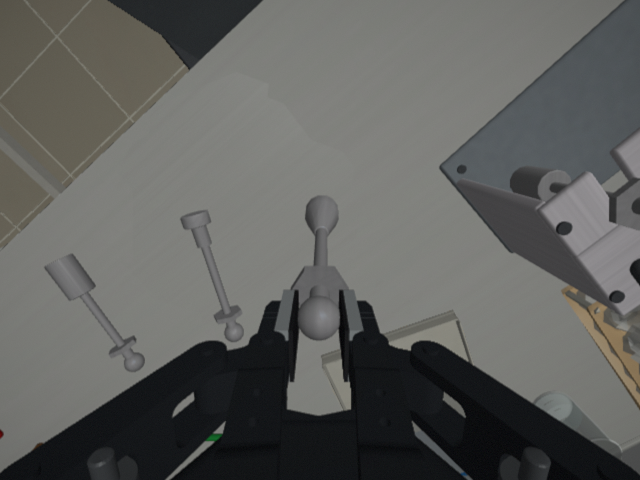

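The spindle hangs between the pads, with its knob at (318,315) and its bob below at (321,213). I'll firm the grip, carry it to the front of slot 2 and measure how plumb it hangs.

Request:
drive_tool(
  plan=[
    [[0, 0, 0, 0], [0, 0, 0, 0], [0.02, 0.02, 0, -0.01], [0.05, 0.05, 0, -0.03], [0.09, 0.09, 0, -0.06], [0.14, 0.14, 0, -0.09], [0.19, 0.19, 0, -0.12], [0.24, 0.24, 0, -0.15], [0.29, 0.285, 0, -0.18], [0.335, 0.33, 0, -0.21], [0.37, 0.36, 0, -0.235], [0.385, 0.375, 0, -0.244]],
  ],
  jaw=1,
)

```text
time_s: 11.9
eef_pos: [0.4641, 0.1707, 0.1821]
eef_rot: [-0.0, -0.055, 0.999, 0.0]
wrist_force: [-1.4, 0.4, -0.7]
opening: 0.186
grasp_force: 58.7
```

Request:
drive_tool(
  plan=[
    [[0, 0, 0, 0], [0, 0, 0, 0], [0, 0, 0, 0], [0, 0, 0, 0]],
  ],
)

```text
time_s: 12.23
eef_pos: [0.4656, 0.167, 0.1821]
eef_rot: [0.0, -0.05, 0.999, -0.0]
wrist_force: [0.0, -0.5, -1.0]
opening: 0.185
grasp_force: 58.7
```

```bash
cat >> h.py <<'E'
def hang(fn=None):
    o=ctrl.get_obs(); im,d,P,c=snap("wrist",fn); z=P[...,2]; e=o["eef_pos"]; h=np.linalg.norm(P[...,:2]-e[:2],axis=-1)
    k=P[(h<.016)&(z>e[2]+.010)&(z<e[2]+.022)]; v,u=np.mgrid[0:480,0:640]
    # visible surface lies on the camera side; print in rack axes by height below TCP
    for a in(-.12,-.10,-.08,-.06,-.04,-.02,.005,.015):
        m=(h<.05)&(z>e[2]+a)&(z<e[2]+a+.012)&(abs(u-320)<60)
        if m.sum()>5:
            q=(P[m][:,:2]-O); print(int(a*1e3),m.sum(),"rx %.1f..%.1f ry %.1f..%.1f"%tuple(1e3*np.r_[(q@EX).min(),(q@EX).max(),(q@EY).min(),(q@EY).max()]))
    q=e[:2]-O; print("TCP rack",1e3*q@EX,1e3*q@EY,e[2])
E
python3 - <<'E'
from h import *
stat(); hang()
E
```

```text
12.23 [0.4656 0.167  0.1821] [ 0.     -0.0499  0.9988 -0.0001] F [ 0.006  -0.476  -0.9562] op 0.185 g 58.7 q6 -1.57
-120 165 rx -138.4..-116.9 ry -48.1..-23.5
-100 387 rx -133.0..-114.9 ry -46.1..-25.7
-80 117 rx -123.0..-115.2 ry -40.8..-32.7
-60 134 rx -116.3..-109.7 ry -41.2..-33.2
-40 114 rx -112.5..-107.5 ry -41.1..-33.7
-20 1354 rx -115.9..-94.1 ry -53.0..-23.3
5 2196 rx -111.1..-88.2 ry -60.2..-17.0
15 1207 rx -111.1..-88.1 ry -60.2..-16.9
TCP rack -99.03895137126116 -38.11904176972141 0.18208133651219852
```

Request:
drive_tool(
  plan=[
    [[0, 0.0, 0, 0], [0, 0, 0, 0], [0, 0, 0, 0], [0, 0, 0, 0], [0, 0, 0, 0], [0, 0, 0, 0], [0, 0, 0, 0], [0, 0, 0, 0], [0, 0, 0, 0], [0, 0, 0, 0]],
  ],
  jaw=0.78,
)

```text
time_s: 13.12
eef_pos: [0.4653, 0.168, 0.1821]
eef_rot: [-0.0, -0.051, 0.999, -0.0]
wrist_force: [0.7, -0.2, -0.7]
opening: 0.221
grasp_force: 8.6
```

```bash
python3 - <<'E'
from h import *
stat(); hang()
E
```

```text
13.12 [0.4653 0.168  0.1821] [-0.     -0.051   0.9987 -0.    ] F [ 0.6632 -0.1927 -0.7349] op 0.221 g 8.6 q6 -1.57
-120 167 rx -132.4..-111.4 ry -47.2..-22.7
-100 363 rx -127.2..-110.1 ry -45.2..-25.3
-80 93 rx -118.2..-111.7 ry -40.5..-31.7
-60 113 rx -113.2..-108.2 ry -40.3..-32.8
-40 81 rx -109.9..-106.9 ry -40.1..-33.2
-20 1367 rx -115.0..-92.0 ry -51.7..-22.3
5 2355 rx -111.2..-87.9 ry -60.6..-14.4
15 1307 rx -111.2..-88.6 ry -60.6..-14.4
TCP rack -99.2251239590736 -37.086973053292915 0.18207885080984243
```

Request:
drive_tool(
  plan=[
    [[0, 0, 0, 0], [0.01, 0, 0, 0], [-0.01, 0, 0, 0], [0.01, 0, 0, 0], [-0.01, 0, 0, 0], [0, 0, 0, 0], [0, 0, 0, 0], [0, 0, 0, 0], [0, 0, 0, 0], [0, 0, 0, 0], [0, 0, 0, 0], [0, 0, 0, 0]],
  ],
  jaw=0.775,
)

```text
time_s: 14.17
eef_pos: [0.4653, 0.168, 0.1821]
eef_rot: [0.0, -0.051, 0.999, 0.0]
wrist_force: [-0.4, -0.2, -1.1]
opening: 0.23
grasp_force: 4.1
```

```bash
python3 - <<'E'
from h import *
stat(); hang("w4.png")
im,d,P,c=snap("scene","s1.png"); cv2.imwrite("pics/s1c.png",cv2.resize(im[130:330,200:440,::-1],None,fx=3,fy=3))
E
```

```text
14.17 [0.4653 0.168  0.1821] [ 0.     -0.051   0.9987  0.    ] F [-0.399  -0.2296 -1.1296] op 0.23 g 4.1 q6 -1.57
-120 167 rx -114.6..-95.4 ry -48.1..-23.1
-100 288 rx -111.5..-95.9 ry -45.4..-25.9
-80 69 rx -104.5..-101.2 ry -39.9..-32.3
-60 94 rx -104.2..-100.1 ry -40.4..-32.7
-20 1204 rx -111.8..-92.5 ry -50.8..-23.8
5 2360 rx -111.3..-88.1 ry -60.7..-14.2
15 1304 rx -111.2..-87.7 ry -60.9..-14.2
TCP rack -99.19532372387364 -37.124512636772806 0.18210702710828158
```

View pics/s1c.png

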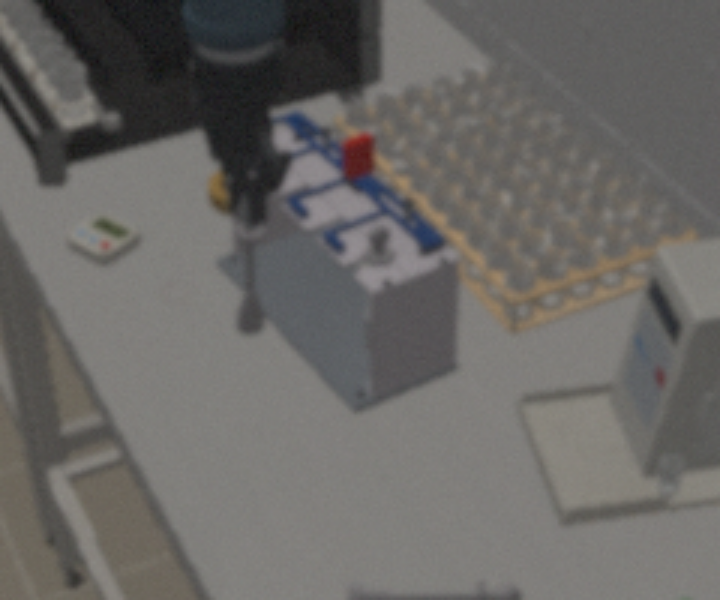

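The scene crop shows the spindle hanging plumb in front of the rack, shaft around (248,260), with the comb open. I'll firm the grip and insert it.

Request:
drive_tool(
  plan=[
    [[0, 0, 0, 0], [0, 0, 0, 0], [0, 0, 0, 0], [0, 0, 0, 0], [0, 0.01, 0.03, 0], [0, 0.0105, 0.033, 0], [0, 0.0105, 0.033, 0], [0, 0.0105, 0.033, 0]],
  ],
  jaw=1,
)

```text
time_s: 14.93
eef_pos: [0.4648, 0.1721, 0.169]
eef_rot: [-0.0, -0.051, 0.999, -0.0]
wrist_force: [-0.2, -0.7, -0.9]
opening: 0.186
grasp_force: 58.6
```

```bash
python3 - <<'E'
from h import *
stat(); hang()
p=rack(.0015,-.033); print(row([p[0],p[1],.168],95.85))
E
```

```text
14.93 [0.4648 0.1721 0.169 ] [-0.0002 -0.0511  0.9987 -0.0001] F [-0.1793 -0.7179 -0.9141] op 0.186 g 58.6 q6 -1.56
-120 166 rx -120.2..-99.7 ry -43.8..-19.1
-100 296 rx -116.3..-100.8 ry -41.2..-21.8
-80 77 rx -108.6..-104.7 ry -35.8..-28.2
-60 99 rx -106.6..-103.1 ry -36.2..-28.6
-40 16 rx -105.6..-104.2 ry -34.8..-30.2
-20 1162 rx -113.0..-95.1 ry -47.2..-18.6
5 2191 rx -111.6..-88.4 ry -55.1..-11.8
15 1196 rx -111.4..-88.4 ry -55.1..-11.8
TCP rack -99.3161084646855 -32.97491415295084 0.1689609877513609
[-0.2514  0.      0.0031  0.    ]
```

Request:
drive_tool(
  plan=[
    [[-0.02, 0, 0, 0], [-0.05, 0, 0, 0], [-0.08, 0, 0, 0], [-0.11, 0, 0, 0], [-0.14, 0, 0, 0], [-0.17, 0, 0, 0], [-0.2, 0, 0, 0], [-0.225, 0, 0, 0], [-0.243, 0, 0, 0], [-0.25, 0, 0, 0], [-0.25, 0, 0, 0], [-0.25, 0, 0, 0]],
  ],
)

```text
time_s: 15.98
eef_pos: [0.5641, 0.1823, 0.1688]
eef_rot: [-0.0, -0.051, 0.999, -0.0]
wrist_force: [-0.1, -0.6, -0.8]
opening: 0.187
grasp_force: 58.6
```

Request:
drive_tool(
  plan=[
    [[0, 0, 0.01, 0], [0, 0, 0.02, 0], [0, 0, 0.03, 0], [0, 0, 0.036, 0], [0, 0, 0.039, 0], [0, 0, 0.039, 0], [0, 0, 0.039, 0]],
  ],
)

```text
time_s: 16.57
eef_pos: [0.5641, 0.1824, 0.1543]
eef_rot: [-0.0, -0.051, 0.999, -0.0]
wrist_force: [-4.9, -1.0, 7.3]
opening: 0.184
grasp_force: 59.5
```

```bash
python3 - <<'E'
from h import *
stat(); im,d,P,c=snap("wrist","w5.png")
e=ctrl.get_obs()["eef_pos"]; q=e[:2]-O; print(q@EX,q@EY)
z=P[...,2]; h=np.linalg.norm(P[...,:2]-e[:2],axis=-1); v,u=np.mgrid[0:480,0:640]
m=(h<.03)&(abs(u-320)<40)&(v<330)
print(np.histogram(z[m],bins=np.arange(.13,.175,.003)))
E
```

```text
16.57 [0.5641 0.1824 0.1543] [-0.0001 -0.0511  0.9987 -0.0001] F [-4.9294 -0.9806  7.2829] op 0.184 g 59.5 q6 -1.56
0.0005441291789260736 -0.0328845842842499
(array([  40, 1819,  145,  841,  223,  333,   13,    0,   30,  139,  264,
        463,  645,  245]), array([0.13 , 0.133, 0.136, 0.139, 0.142, 0.145, 0.148, 0.151, 0.154,
       0.157, 0.16 , 0.163, 0.166, 0.169, 0.172]))
```

View pics/w5.png

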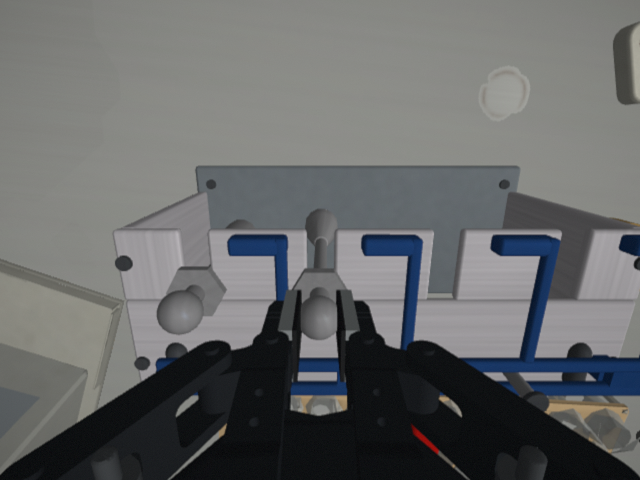

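The view shows the spindle in slot 2 with its collar on the plate at (320,285) and the comb clear of it. I'll let it settle with a light pinch, then release.

Request:
drive_tool(
  plan=[
    [[0, 0, 0, 0], [0, 0, 0, 0], [0, 0, 0, 0], [0, 0, 0, 0], [0, 0, 0, 0], [0, 0, 0, 0]],
  ],
  jaw=0.77,
)

```text
time_s: 17.12
eef_pos: [0.5643, 0.1824, 0.1531]
eef_rot: [-0.0, -0.051, 0.999, 0.0]
wrist_force: [-0.6, -0.3, 1.7]
opening: 0.232
grasp_force: 1.1
```

Request:
drive_tool(
  plan=[
    [[0, 0, 0, 0], [0, 0, 0, 0], [0, 0, 0, 0], [0, 0, 0, 0], [0, 0, 0, 0]],
  ],
  jaw=0.55,
)

```text
time_s: 17.53
eef_pos: [0.5644, 0.1822, 0.1532]
eef_rot: [0.0, -0.051, 0.999, -0.0]
wrist_force: [0.0, 0.4, 0.4]
opening: 0.454
grasp_force: 0.0
```

Request:
drive_tool(
  plan=[
    [[0, 0, -0.02, 0], [0, 0, -0.06, 0], [0, 0, -0.11, 0], [0, 0, -0.16, 0], [0, 0, -0.21, 0], [0, 0, -0.25, 0], [0, 0, -0.27, 0], [0, 0, -0.27, 0], [0, 0, -0.27, 0]],
  ],
)

```text
time_s: 18.28
eef_pos: [0.5643, 0.1823, 0.2613]
eef_rot: [0.0, -0.051, 0.999, 0.0]
wrist_force: [-1.6, -0.1, -0.4]
opening: 0.45
grasp_force: 0.0
```

```bash
cat >> h.py <<'E'
def rackview(fn=None):
    im,d,P,c=snap("wrist",fn); z=P[...,2]; X=(P[...,:2]-O)*1e3; rx=X@EX; ry=X@EY
    for i,y in enumerate((-96,-32,32,96)):
        n=(abs(rx)<25)&(abs(ry-y)<25); k=n&(z>.163)&(z<.185); col=n&(z>.137)&(z<.1425)&(abs(rx)<16)&(abs(ry-y)<16)
        f=lambda m:(int(m.sum()),round(float(np.median(rx[m])),1),round(float(np.median(ry[m]))-y,1),round(float(z[m].max()),4)) if m.sum()>5 else None
        e=(round(float(rx[col].min()),1),round(float(rx[col].max()),1),round(float(ry[col].min())-y,1),round(float(ry[col].max())-y,1)) if col.sum()>5 else None
        print("slot",i+1,"knob",f(k),"collar",e)
    comb(im,P)
E
python3 -c "
from h import *
stat(); rackview()"
```

```text
18.28 [0.5643 0.1823 0.2613] [ 0.0002 -0.051   0.9987  0.    ] F [-1.5572 -0.1178 -0.4399] op 0.45 g 0.0 q6 -1.56
slot 1 knob (431, -1.7, 0.8, 0.1698) collar (-13.7, 12.2, -14.9, 14.6)
slot 2 knob (432, -1.0, -0.9, 0.1702) collar (-12.6, 7.8, -15.6, 15.3)
slot 3 knob None collar None
slot 4 knob None collar None
comb z 0.14669962979127749
toes [(-76.2, -48.4), (-10.7, 15.2), (52.7, 78.8), (116.1, 143.6)]
grip [0.5924 0.2323 0.1861] rack 33.81826853584463 13.900434343924136
```

```bash
cat >> h.py <<'E'
def bench():
    im,d,P,c=snap("top"); z=P[...,2];x=P[...,0];y=P[...,1]
    m=((z>.006)&(z<.04)&(x>.28)&(x<.58)&(y>-.42)&(y<.03)).astype(np.uint8)
    n,l,s,ce=cv2.connectedComponentsWithStats(m)
    for i in range(1,n):
        if s[i,4]>40:
            p=P[l==i]; q=p[:,:2]; mu=q.mean(0); w,V=np.linalg.eigh(np.cov((q-mu).T)); a=V[:,1]; a=a if a[0]>0 else -a; t=(q-mu)@a
            print(s[i],np.degrees(np.arctan2(a[1],a[0])),"len",t.max()-t.min(),"knob",mu+a*(t.max()-.010),im[l==i].mean(0))
E
python3 -c "
from h import *
bench(); print(row([.531,-.186,.16],64.2))"
```

```text
[470 228  16   8  80] 75.79973501900476 len 0.034085703872859835 knob [ 0.5749 -0.345 ] [ 57.125  110.9     66.7875]
[386 245  29  53 292] -25.64250723338491 len 0.1390842568713096 knob [ 0.5312 -0.1861] [122.1781 120.7808 120.5822]
[441 260  19  56 360] -13.214745310907935 len 0.1383302262759314 knob [ 0.4913 -0.295 ] [124.3972 122.8556 122.7389]
[ 0.1743 -0.9075  0.2501  0.1758]
```

Request:
drive_tool(
  plan=[
    [[0.02, -0.06, 0, 0.02], [0.04, -0.14, 0, 0.04], [0.05, -0.23, 0, 0.06], [0.07, -0.32, 0, 0.08], [0.085, -0.41, 0, 0.1], [0.1, -0.5, 0, 0.12], [0.115, -0.59, 0, 0.14], [0.13, -0.68, 0.04, 0.16], [0.15, -0.77, 0.1, 0.176], [0.165, -0.845, 0.17, 0.176], [0.174, -0.895, 0.22, 0.176], [0.174, -0.907, 0.25, 0.176]],
  ],
  jaw=0,
)

```text
time_s: 19.38
eef_pos: [0.5293, -0.1881, 0.1569]
eef_rot: [-0.003, 0.225, 0.974, 0.0]
wrist_force: [-0.6, 0.1, 0.3]
opening: 0.998
grasp_force: 0.0
```

Request:
drive_tool(
  plan=[
    [[0, 0, 0, 0], [0, 0, 0, 0], [0, 0, 0, 0]],
  ],
)

```text
time_s: 19.63
eef_pos: [0.5327, -0.1847, 0.1621]
eef_rot: [0.0, 0.223, 0.975, 0.0]
wrist_force: [-0.0, 0.0, 0.3]
opening: 1.0
grasp_force: 0.0
```

```bash
python3 -c "
from h import *
stat(); spindle('w6.png')"
```

```text
19.63 [ 0.5327 -0.1847  0.1621] [0.0004 0.223  0.9748 0.0001] F [-0.0071  0.0387  0.3386] op 1.0 g 0.0 q6 -1.67
axis deg -25.712096523824357 len 0.13889264161441206 tip-10mm [ 0.5301 -0.1873] knob top mean [ 0.5307 -0.1881] 0.023921354006946838
0 19; 10 19; 20 29; 30 29; 40 8; 50 8; 60 8; 70 7; 80 7; 90 7; 100 13; 110 14; 120 25; 130 25;
```

```bash
python3 -c "
from h import *
print(row([.5305,-.1877,.005],64.3))"
```

```text
[ 0.0032 -0.0094  0.3941 -0.0002]
```

Request:
drive_tool(
  plan=[
    [[0.003, -0.009, 0.05, 0], [0.003, -0.009, 0.12, 0], [0.003, -0.009, 0.19, 0], [0.003, -0.009, 0.26, 0], [0.003, -0.009, 0.32, 0], [0.003, -0.009, 0.36, 0], [0.003, -0.009, 0.38, 0], [0.003, -0.009, 0.391, 0], [0.003, -0.009, 0.391, 0], [0.003, -0.009, 0.391, 0]],
  ],
)

```text
time_s: 20.52
eef_pos: [0.5306, -0.1886, 0.0063]
eef_rot: [0.001, 0.223, 0.975, -0.0]
wrist_force: [-0.1, 0.1, -1.1]
opening: 1.006
grasp_force: 0.0
```

Request:
drive_tool(
  plan=[
    [[0, 0, 0, 0], [0, 0, 0, 0], [0, 0, 0, 0], [0, 0, 0, 0], [0, 0, 0, 0], [0, 0, 0, 0], [0, 0, 0, 0], [0, 0, 0, 0], [0, 0, 0, 0], [0, 0, 0, 0]],
  ],
  jaw=0.778,
)

```text
time_s: 21.35
eef_pos: [0.5295, -0.1885, 0.0051]
eef_rot: [0.0, 0.224, 0.975, -0.0]
wrist_force: [-0.7, -0.5, 1.6]
opening: 0.221
grasp_force: 5.8
```

Request:
drive_tool(
  plan=[
    [[0, 0, -0.01, 0], [0, 0, -0.03, 0], [0, 0, -0.06, 0], [0, 0, -0.09, 0], [0, 0, -0.125, 0], [0, 0, -0.16, 0], [0, 0, -0.2, 0], [0, 0, -0.24, 0], [0, 0, -0.28, 0], [0, 0, -0.32, 0], [0, 0, -0.36, 0], [0, 0, -0.4, 0]],
  ],
)

```text
time_s: 22.35
eef_pos: [0.5296, -0.1885, 0.1672]
eef_rot: [0.001, 0.224, 0.975, -0.0]
wrist_force: [0.4, -0.5, -1.0]
opening: 0.23
grasp_force: 5.7
```

Request:
drive_tool(
  plan=[
    [[0, 0, -0.03, 0], [0, 0, -0.04, 0], [0.01, 0, -0.04, 0], [-0.01, 0, -0.04, 0], [0.01, 0, -0.04, 0], [-0.01, 0, -0.04, 0], [0, 0, -0.04, 0], [0, 0, -0.04, 0], [0, 0, -0.04, 0], [0, 0, -0.04, 0], [0, 0, -0.04, 0], [0, 0, -0.04, 0]],
  ],
  jaw=0.775,
)

```text
time_s: 23.35
eef_pos: [0.5294, -0.1884, 0.1809]
eef_rot: [0.0, 0.224, 0.975, -0.0]
wrist_force: [-0.1, 0.9, -1.4]
opening: 0.229
grasp_force: 4.1
```

```bash
python3 - <<'E'
from h import *
stat(); snap("wrist","w7.png")
p=rack(-.10,.0317); print("in front slot3",p,row([p[0],p[1],.185],95.85))
E
```

```text
23.35 [ 0.5294 -0.1884  0.1809] [ 0.      0.2235  0.9747 -0.    ] F [-0.1295  0.8708 -1.418 ] op 0.229 g 4.1 q6 -1.67
in front slot3 [0.4575 0.2363] [ 0.6246  0.8774 -0.0103 -0.176 ]
```

View pics/w7.png

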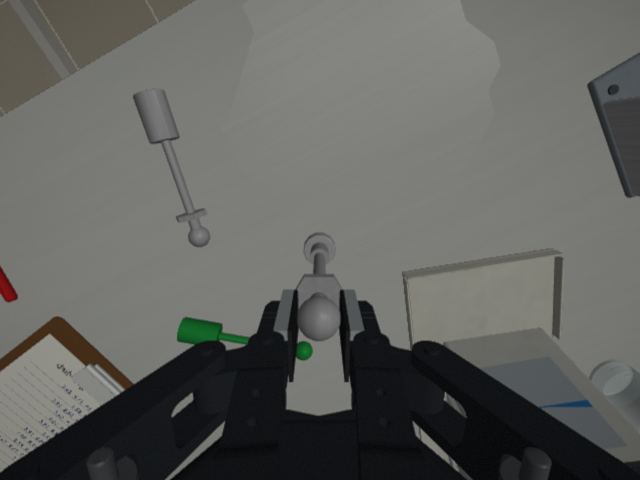

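The disc spindle hangs plumb, knob at (319,315) and bob at (319,247). I'll firm the grip and carry it to the front of slot 3.

Request:
drive_tool(
  plan=[
    [[0, 0, 0, 0], [0, 0, 0, 0], [0, 0, 0, 0], [0.03, 0.02, -0.01, 0], [0.08, 0.06, -0.01, 0], [0.14, 0.1, -0.01, 0], [0.2, 0.15, -0.01, 0], [0.26, 0.2, -0.01, 0], [0.32, 0.25, -0.01, 0], [0.38, 0.31, -0.01, 0], [0.43, 0.37, -0.01, 0], [0.47, 0.43, -0.01, 0]],
  ],
  jaw=1,
)

```text
time_s: 24.4
eef_pos: [0.434, 0.0498, 0.185]
eef_rot: [0.0, 0.224, 0.975, 0.0]
wrist_force: [0.6, -0.8, -0.7]
opening: 0.19
grasp_force: 58.7
```

Request:
drive_tool(
  plan=[
    [[0.03, 0.07, 0, -0.02], [0.05, 0.14, 0, -0.05], [0.075, 0.21, 0, -0.08], [0.1, 0.28, 0, -0.11], [0.12, 0.34, 0, -0.14], [0.14, 0.39, 0, -0.165], [0.15, 0.43, 0, -0.176], [0.155, 0.447, 0, -0.176], [0.155, 0.447, 0, -0.176], [0.155, 0.447, 0, -0.176], [0.155, 0.447, 0, -0.176], [0.155, 0.447, 0, -0.176]],
  ],
)

```text
time_s: 25.4
eef_pos: [0.4573, 0.2353, 0.1849]
eef_rot: [-0.0, -0.05, 0.999, -0.0]
wrist_force: [-0.3, -0.3, -1.0]
opening: 0.185
grasp_force: 58.7
```

```bash
python3 - <<'E'
from h import *
stat(); hang()
p=rack(-.10,.031); print(row([p[0],p[1],.169],95.85))
E
```

```text
25.4 [0.4573 0.2353 0.1849] [-0.0001 -0.0501  0.9987 -0.0001] F [-0.3383 -0.346  -1.0298] op 0.185 g 58.7 q6 -1.43
-120 474 rx -106.7..-83.2 ry 18.7..43.4
-100 198 rx -102.3..-90.1 ry 24.0..37.4
-80 54 rx -100.1..-95.6 ry 27.1..34.7
-60 81 rx -101.1..-97.2 ry 26.7..34.4
-20 946 rx -111.6..-96.4 ry 17.5..42.9
5 2208 rx -112.3..-89.4 ry 8.6..51.9
15 1338 rx -112.6..-89.1 ry 8.6..52.0
TCP rack -100.34298692732752 30.678816351921334 0.18485903733197756
[-0.0007  0.0006  0.0398 -0.0006]
```

Request:
drive_tool(
  plan=[
    [[0, 0.001, 0.02, 0], [0, 0.002, 0.038, 0], [0, 0.003, 0.04, 0], [0, 0.003, 0.04, 0], [0, 0.003, 0.04, 0]],
  ],
)

```text
time_s: 25.87
eef_pos: [0.457, 0.2374, 0.1686]
eef_rot: [-0.0, -0.051, 0.999, -0.0]
wrist_force: [-0.2, 0.9, -0.7]
opening: 0.188
grasp_force: 58.7
```

Request:
drive_tool(
  plan=[
    [[-0.02, 0, 0, 0], [-0.05, 0, 0, 0], [-0.08, 0, 0, 0], [-0.11, 0, 0, 0], [-0.14, 0, 0, 0], [-0.17, 0, 0, 0], [-0.2, 0, 0, 0], [-0.225, 0, 0, 0], [-0.244, 0, 0, 0], [-0.252, 0, 0, 0], [-0.252, 0, 0, 0], [-0.252, 0, 0, 0]],
  ],
)

```text
time_s: 26.87
eef_pos: [0.5571, 0.2477, 0.1687]
eef_rot: [-0.0, -0.051, 0.999, -0.0]
wrist_force: [-0.2, 0.5, -0.4]
opening: 0.189
grasp_force: 58.8
```

Request:
drive_tool(
  plan=[
    [[0, 0, 0.01, 0], [0, 0, 0.02, 0], [0, 0, 0.03, 0], [0, 0, 0.036, 0], [0, 0, 0.04, 0], [0, 0, 0.04, 0], [0, 0, 0.04, 0]],
  ],
)

```text
time_s: 27.45
eef_pos: [0.5575, 0.2478, 0.1531]
eef_rot: [0.0, -0.051, 0.999, 0.0]
wrist_force: [-0.8, -0.3, 1.1]
opening: 0.188
grasp_force: 59.0
```

Request:
drive_tool(
  plan=[
    [[0, 0, 0, 0], [0, 0, 0, 0], [0, 0, 0, 0], [0, 0, 0.003, 0], [0, 0, 0.003, 0], [0, 0, 0.003, 0], [0, 0, 0.003, 0]],
  ],
  jaw=0.77,
)

```text
time_s: 28.03
eef_pos: [0.5576, 0.2478, 0.1518]
eef_rot: [0.0, -0.051, 0.999, 0.0]
wrist_force: [0.2, 0.6, 1.6]
opening: 0.229
grasp_force: 1.1
```

Request:
drive_tool(
  plan=[
    [[0, 0, 0, 0], [0, 0, 0, 0], [0, 0, 0, 0], [0, 0, 0, 0], [0, 0, 0, 0]],
  ],
  jaw=0.55,
)

```text
time_s: 28.45
eef_pos: [0.5573, 0.2477, 0.1516]
eef_rot: [-0.0, -0.051, 0.999, -0.0]
wrist_force: [0.7, -0.5, -0.4]
opening: 0.451
grasp_force: 0.0
```

Request:
drive_tool(
  plan=[
    [[0, 0, -0.02, 0], [0, 0, -0.06, 0], [0, 0, -0.11, 0], [0, 0, -0.16, 0], [0, 0, -0.21, 0], [0, 0, -0.25, 0], [0, 0, -0.27, 0], [0, 0, -0.27, 0], [0, 0, -0.27, 0]],
  ],
)

```text
time_s: 29.2
eef_pos: [0.5574, 0.2478, 0.2597]
eef_rot: [0.0, -0.051, 0.999, 0.0]
wrist_force: [0.5, 0.5, -0.6]
opening: 0.451
grasp_force: 0.0
```

```bash
python3 -c "
from h import *
stat(); rackview(); bench()"
```

```text
29.2 [0.5574 0.2478 0.2597] [ 0.0002 -0.051   0.9987  0.    ] F [ 0.531   0.5127 -0.5587] op 0.451 g 0.0 q6 -1.45
slot 1 knob (447, -1.8, 1.7, 0.17) collar (-13.7, 12.4, -11.6, 14.8)
slot 2 knob (429, -0.7, 0.2, 0.1697) collar (-12.5, 13.2, -15.1, 14.1)
slot 3 knob (439, 0.9, 0.8, 0.1696) collar (-11.0, 8.7, -15.5, 15.5)
slot 4 knob None collar None
comb z 0.14671416060590836
toes [(-76.0, -48.1), (-10.9, 15.3), (53.4, 79.0), (115.5, 143.2)]
grip [0.6037 0.2321 0.1863] rack 45.05010199708992 12.577169017823637
[469 228  17   8  79] 74.42731766143828 len 0.035320490441963094 knob [ 0.5757 -0.3429] [ 58.1266 111.9114  67.8734]
[441 260  19  56 358] -13.11063217536441 len 0.138350277213599 knob [ 0.4914 -0.295 ] [125.2933 123.7933 123.6676]
```

```bash
python3 -c "
from h import *
print(row([.4910,-.2955,.16],76.8))"
```

```text
[ 0.3011 -1.3338  0.2466  0.1058]
```

Request:
drive_tool(
  plan=[
    [[0.03, -0.07, 0, 0], [0.07, -0.16, 0, 0], [0.1, -0.25, 0, 0], [0.13, -0.34, 0, 0], [0.16, -0.43, 0, 0], [0.18, -0.52, 0, 0], [0.2, -0.61, 0, 0], [0.22, -0.7, 0, 0], [0.24, -0.79, 0, 0], [0.26, -0.88, 0, 0]],
  ],
  jaw=0,
)

```text
time_s: 30.13
eef_pos: [0.4886, -0.1144, 0.2584]
eef_rot: [-0.001, -0.051, 0.999, 0.001]
wrist_force: [0.3, 0.2, 0.4]
opening: 1.001
grasp_force: 0.0
```

Request:
drive_tool(
  plan=[
    [[0.01, -0.09, 0.02, 0.02], [0.02, -0.18, 0.06, 0.05], [0.03, -0.27, 0.11, 0.08], [0.04, -0.35, 0.16, 0.1], [0.04, -0.42, 0.21, 0.106], [0.04, -0.45, 0.24, 0.106], [0.04, -0.453, 0.247, 0.106], [0.04, -0.453, 0.247, 0.106], [0.04, -0.453, 0.247, 0.106], [0.04, -0.453, 0.247, 0.106]],
  ],
)

```text
time_s: 30.97
eef_pos: [0.4928, -0.294, 0.1617]
eef_rot: [0.0, 0.115, 0.993, -0.0]
wrist_force: [0.2, 0.7, 0.4]
opening: 0.999
grasp_force: 0.0
```

```bash
python3 -c "
from h import *
stat(); spindle('w8.png'); print(row([.4910,-.2955,.005],76.8))"
```

```text
30.97 [ 0.4928 -0.294   0.1617] [ 0.0004  0.1146  0.9934 -0.0001] F [0.163  0.7019 0.3856] op 0.999 g 0.0 q6 -2.09
axis deg -12.93277084587035 len 0.13934040120534413 tip-10mm [ 0.4913 -0.298 ] knob top mean [ 0.4914 -0.2978] 0.024072780648648817
0 19; 10 19; 20 29; 30 30; 40 7; 50 7; 60 8; 70 8; 80 7; 90 24; 100 25; 110 25; 120 25; 130 25; 
[ 0.0045 -0.0044  0.3924  0.0003]
```

Request:
drive_tool(
  plan=[
    [[0.002, -0.01, 0.05, 0], [0.002, -0.01, 0.12, 0], [0.002, -0.01, 0.19, 0], [0.002, -0.01, 0.26, 0], [0.002, -0.01, 0.32, 0], [0.002, -0.01, 0.36, 0], [0.002, -0.01, 0.38, 0], [0.002, -0.01, 0.39, 0], [0.002, -0.01, 0.39, 0], [0.002, -0.01, 0.39, 0]],
  ],
)

```text
time_s: 31.85
eef_pos: [0.4916, -0.2991, 0.0063]
eef_rot: [0.001, 0.115, 0.993, -0.001]
wrist_force: [0.8, -0.1, 0.6]
opening: 1.001
grasp_force: 0.0
```

Request:
drive_tool(
  plan=[
    [[0, 0, 0, 0], [0, 0, 0, 0], [0, 0, 0, 0], [0, 0, 0, 0], [0, 0, 0, 0], [0, 0, 0, 0], [0, 0, 0, 0], [0, 0, 0, 0], [0, 0, 0, 0], [0, 0, 0, 0]],
  ],
  jaw=0.778,
)

```text
time_s: 32.68
eef_pos: [0.4908, -0.2987, 0.0051]
eef_rot: [0.0, 0.115, 0.993, -0.0]
wrist_force: [-0.9, 1.0, 3.4]
opening: 0.222
grasp_force: 5.9
```

Request:
drive_tool(
  plan=[
    [[0, 0, -0.01, 0], [0, 0, -0.03, 0], [0, 0, -0.06, 0], [0, 0, -0.09, 0], [0, 0, -0.125, 0], [0, 0, -0.16, 0], [0, 0, -0.2, 0], [0, 0, -0.24, 0], [0, 0, -0.28, 0], [0, 0, -0.32, 0], [0, 0, -0.36, 0], [0, 0, -0.4, 0]],
  ],
)

```text
time_s: 33.68
eef_pos: [0.4909, -0.2987, 0.1672]
eef_rot: [0.001, 0.115, 0.993, -0.0]
wrist_force: [0.8, -0.6, -1.2]
opening: 0.226
grasp_force: 5.7
```

Request:
drive_tool(
  plan=[
    [[0, 0, -0.03, 0], [0, 0, -0.04, 0], [0.01, 0, -0.04, 0], [-0.01, 0, -0.04, 0], [0.01, 0, -0.04, 0], [-0.01, 0, -0.04, 0], [0, 0, -0.04, 0], [0, 0, -0.04, 0], [0, 0, -0.04, 0], [0, 0, -0.04, 0], [0, 0, -0.04, 0], [0, 0, -0.04, 0]],
  ],
  jaw=0.775,
)

```text
time_s: 34.68
eef_pos: [0.4907, -0.2986, 0.1809]
eef_rot: [0.0, 0.115, 0.993, -0.0]
wrist_force: [0.7, -0.0, -1.1]
opening: 0.229
grasp_force: 4.1
```

```bash
python3 - <<'E'
from h import *
stat(); hang()
p=rack(-.10,.0955); print("in front slot4",p,row([p[0],p[1],.185],95.85))
E
```

```text
34.68 [ 0.4907 -0.2986  0.1809] [ 0.      0.1153  0.9933 -0.    ] F [ 0.7347 -0.0477 -1.0857] op 0.229 g 4.1 q6 -2.09
-120 92 rx -126.8..-113.9 ry -517.0..-494.2
-100 117 rx -127.7..-115.1 ry -516.9..-493.9
-80 57 rx -120.0..-114.7 ry -509.7..-502.3
-60 65 rx -121.5..-117.0 ry -508.6..-502.1
-20 1044 rx -134.1..-113.2 ry -516.0..-491.9
5 2342 rx -137.8..-108.5 ry -524.1..-480.1
15 1200 rx -137.9..-108.3 ry -524.1..-480.0
TCP rack -121.52596025230869 -503.8782315746519 0.18087622949819854
in front slot4 [0.451  0.2998] [ 0.4392  1.4337 -0.0103 -0.106 ]
```

Request:
drive_tool(
  plan=[
    [[0, 0, 0, 0], [0, 0, 0, 0], [0, 0, 0, 0], [0.03, 0.04, -0.01, 0], [0.07, 0.1, -0.01, 0], [0.1, 0.17, -0.01, 0], [0.13, 0.25, -0.01, 0], [0.16, 0.33, -0.01, 0], [0.19, 0.41, -0.01, 0], [0.23, 0.49, -0.01, 0], [0.27, 0.57, -0.01, 0], [0.3, 0.65, -0.01, 0]],
  ],
  jaw=1,
)

```text
time_s: 35.73
eef_pos: [0.4323, -0.0164, 0.185]
eef_rot: [0.0, 0.115, 0.993, 0.0]
wrist_force: [1.2, 0.1, -1.5]
opening: 0.187
grasp_force: 58.7
```

Request:
drive_tool(
  plan=[
    [[0.02, 0.08, 0, -0.01], [0.04, 0.16, 0, -0.02], [0.06, 0.24, 0, -0.03], [0.08, 0.32, 0, -0.05], [0.095, 0.4, 0, -0.07], [0.105, 0.48, 0, -0.09], [0.115, 0.56, 0, -0.106], [0.125, 0.64, 0, -0.106], [0.13, 0.71, 0, -0.106], [0.135, 0.76, 0, -0.106], [0.139, 0.78, 0, -0.106], [0.139, 0.783, 0, -0.106]],
  ],
)

```text
time_s: 36.73
eef_pos: [0.4506, 0.3008, 0.1848]
eef_rot: [-0.0, -0.052, 0.999, 0.0]
wrist_force: [-0.5, -0.5, -1.2]
opening: 0.189
grasp_force: 58.8
```

Request:
drive_tool(
  plan=[
    [[0, 0, 0, 0], [0, 0, 0, 0], [0, 0, 0, 0], [0, 0, 0, 0]],
  ],
)

```text
time_s: 37.07
eef_pos: [0.4511, 0.2985, 0.185]
eef_rot: [0.0, -0.05, 0.999, -0.0]
wrist_force: [0.3, 0.5, -0.7]
opening: 0.187
grasp_force: 58.8
```

```bash
python3 - <<'E'
from h import *
stat(); hang()
p=rack(-.10,.0955); print(row([p[0],p[1],.169],95.85))
E
```

```text
37.07 [0.4511 0.2985 0.185 ] [ 0.0001 -0.0503  0.9987 -0.0001] F [ 0.3255  0.4757 -0.6625] op 0.187 g 58.8 q6 -1.31
-120 113 rx -112.6..-104.1 ry 81.8..106.1
-100 134 rx -112.5..-104.3 ry 81.9..106.1
-80 65 rx -103.9..-100.0 ry 90.0..97.6
-60 84 rx -103.6..-99.4 ry 90.3..97.9
-20 1070 rx -112.6..-96.6 ry 80.0..107.6
5 2162 rx -112.0..-88.9 ry 72.0..115.4
15 1161 rx -112.2..-89.0 ry 72.2..115.5
TCP rack -100.042156233296 94.21696457338282 0.18500922663350344
[-0.      0.0028  0.04   -0.0004]
```

Request:
drive_tool(
  plan=[
    [[0, 0.002, 0.02, 0], [0, 0.004, 0.038, 0], [0, 0.004, 0.04, 0], [0, 0.004, 0.04, 0], [0, 0.004, 0.04, 0]],
  ],
)

```text
time_s: 37.53
eef_pos: [0.4506, 0.3011, 0.1685]
eef_rot: [-0.0, -0.051, 0.999, -0.0]
wrist_force: [0.2, 0.2, -1.7]
opening: 0.184
grasp_force: 58.8
```

Request:
drive_tool(
  plan=[
    [[-0.02, 0, 0, 0], [-0.05, 0, 0, 0], [-0.08, 0, 0, 0], [-0.11, 0, 0, 0], [-0.14, 0, 0, 0], [-0.17, 0, 0, 0], [-0.2, 0, 0, 0], [-0.225, 0, 0, 0], [-0.244, 0, 0, 0], [-0.252, 0, 0, 0], [-0.252, 0, 0, 0], [-0.252, 0, 0, 0]],
  ],
)

```text
time_s: 38.53
eef_pos: [0.5508, 0.3114, 0.1687]
eef_rot: [-0.0, -0.051, 0.999, -0.0]
wrist_force: [-0.9, -0.1, -2.0]
opening: 0.185
grasp_force: 58.8
```

Request:
drive_tool(
  plan=[
    [[0, 0, 0.01, 0], [0, 0, 0.02, 0], [0, 0, 0.03, 0], [0, 0, 0.036, 0], [0, 0, 0.041, 0], [0, 0, 0.041, 0], [0, 0, 0.041, 0]],
  ],
)

```text
time_s: 39.12
eef_pos: [0.5507, 0.3115, 0.1542]
eef_rot: [-0.0, -0.051, 0.999, -0.0]
wrist_force: [-5.5, -2.0, 10.4]
opening: 0.187
grasp_force: 59.8
```

Request:
drive_tool(
  plan=[
    [[0, 0, 0, 0], [0, 0, 0, 0], [0, 0, 0, 0], [0, 0, 0, 0], [0, 0, 0, 0], [0, 0, 0, 0], [0, 0, 0, 0]],
  ],
  jaw=0.77,
)

```text
time_s: 39.7
eef_pos: [0.5512, 0.3115, 0.1525]
eef_rot: [0.0, -0.051, 0.999, 0.0]
wrist_force: [0.4, 0.5, 1.7]
opening: 0.23
grasp_force: 1.1
```

Request:
drive_tool(
  plan=[
    [[0, 0, 0, 0], [0, 0, 0, 0], [0, 0, 0, 0], [0, 0, 0, 0], [0, 0, 0, 0]],
  ],
  jaw=0.55,
)

```text
time_s: 40.12
eef_pos: [0.5509, 0.3114, 0.1523]
eef_rot: [-0.0, -0.051, 0.999, -0.0]
wrist_force: [-0.4, 0.6, -0.2]
opening: 0.449
grasp_force: 0.0
```

Request:
drive_tool(
  plan=[
    [[0, 0, -0.02, 0], [0, 0, -0.06, 0], [0, 0, -0.11, 0], [0, 0, -0.16, 0], [0, 0, -0.21, 0], [0, 0, -0.26, 0], [0, 0, -0.31, 0], [0, 0, -0.34, 0], [0, 0, -0.34, 0]],
  ],
)

```text
time_s: 40.87
eef_pos: [0.5525, 0.312, 0.2927]
eef_rot: [0.003, -0.051, 0.999, 0.001]
wrist_force: [1.5, 0.6, 0.5]
opening: 0.449
grasp_force: 0.0
```

```bash
python3 -c "
from h import *
stat(); rackview('w9.png'); p=rack(.047,.0125); print(p,row([p[0],p[1],.285],95.85))"
```

```text
40.87 [0.5525 0.312  0.2927] [ 0.0031 -0.0511  0.9987  0.0009] F [1.5038 0.5786 0.5079] op 0.449 g 0.0 q6 -1.35
slot 1 knob (363, -1.7, 2.3, 0.1702) collar (-14.0, 12.6, -11.8, 15.0)
slot 2 knob (353, -0.5, 1.1, 0.1696) collar (-12.6, 13.7, -12.7, 14.1)
slot 3 knob (347, 0.9, 1.5, 0.17) collar (-11.0, 14.9, -13.8, 15.3)
slot 4 knob (344, -0.1, 0.6, 0.1704) collar (-12.2, 8.2, -13.8, 15.1)
comb z 0.14673188185880118
toes [(-75.3, -48.2), (-11.4, 15.9), (51.9, 79.5), (115.7, 143.0)]
grip [0.604  0.2328 0.1857] rack 45.40612992425474 13.250777200589159
[0.6057 0.2322] [-0.1138 -0.2114  0.0135  0.    ]
```

View pics/w9.png

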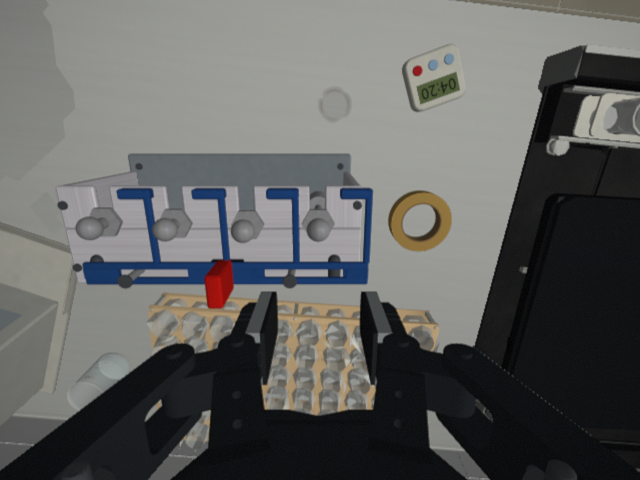

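All four spindles hang upright with their collars seated, at (92,225), (168,227), (244,229) and (319,228). The grip is at (220,285). Next I'll re-lock the comb.

Request:
drive_tool(
  plan=[
    [[-0.03, -0.06, 0.01, 0], [-0.07, -0.13, 0.013, 0], [-0.1, -0.19, 0.013, 0], [-0.112, -0.213, 0.013, 0], [-0.112, -0.213, 0.013, 0], [-0.112, -0.213, 0.013, 0], [-0.112, -0.213, 0.013, 0]],
  ],
)

```text
time_s: 41.5
eef_pos: [0.6034, 0.2322, 0.2826]
eef_rot: [-0.001, -0.051, 0.999, 0.0]
wrist_force: [0.6, 0.2, -0.3]
opening: 0.452
grasp_force: 0.0
```

```bash
python3 -c "
from h import *
stat(); print(row([.605,.2317,.158],95.85))"
```

```text
41.5 [0.6034 0.2322 0.2826] [-0.0007 -0.0513  0.9987  0.0002] F [ 0.5714  0.1769 -0.317 ] op 0.452 g 0.0 q6 -1.49
[-0.0043 -0.0019  0.3114  0.0002]
```

Request:
drive_tool(
  plan=[
    [[-0.003, -0.001, 0.05, 0], [-0.003, -0.002, 0.12, 0], [-0.003, -0.002, 0.18, 0], [-0.003, -0.002, 0.23, 0], [-0.003, -0.002, 0.27, 0], [-0.003, -0.002, 0.3, 0], [-0.003, -0.002, 0.31, 0], [-0.003, -0.002, 0.31, 0], [-0.003, -0.002, 0.31, 0]],
  ],
)

```text
time_s: 42.25
eef_pos: [0.6058, 0.2312, 0.1602]
eef_rot: [0.001, -0.051, 0.999, 0.0]
wrist_force: [0.1, -1.0, 0.7]
opening: 0.445
grasp_force: 0.0
```

Request:
drive_tool(
  plan=[
    [[0, 0, 0, 0], [0, 0, 0, 0], [0, 0, 0, 0], [0, 0, 0, 0], [0, 0, 0, 0], [0, 0, 0, 0], [0, 0, 0, 0], [0, 0, 0, 0]],
  ],
  jaw=1,
)

```text
time_s: 42.92
eef_pos: [0.6065, 0.2308, 0.1608]
eef_rot: [0.001, -0.051, 0.999, 0.0]
wrist_force: [0.5, 0.8, 5.7]
opening: 0.15
grasp_force: 59.6
```

Request:
drive_tool(
  plan=[
    [[0, 0, -0.008, 0], [0, 0, -0.016, 0], [0, 0, -0.024, 0], [0, 0, -0.03, 0], [0, 0, -0.031, 0], [0, 0, -0.031, 0]],
  ],
)

```text
time_s: 43.42
eef_pos: [0.6062, 0.2305, 0.1721]
eef_rot: [0.001, -0.051, 0.999, 0.0]
wrist_force: [5.8, 1.0, -2.9]
opening: 0.152
grasp_force: 58.5
```

Request:
drive_tool(
  plan=[
    [[0, -0.01, 0, 0], [0, -0.02, 0, 0], [0, -0.03, 0, 0], [0, -0.04, 0, 0], [0, -0.05, 0, 0], [0, -0.058, 0, 0], [0, -0.063, 0, 0], [0, -0.063, 0, 0], [0, -0.063, 0, 0]],
  ],
)

```text
time_s: 44.17
eef_pos: [0.6086, 0.2067, 0.1718]
eef_rot: [0.001, -0.051, 0.999, 0.001]
wrist_force: [5.8, 4.7, -2.3]
opening: 0.152
grasp_force: 58.7
```

Request:
drive_tool(
  plan=[
    [[0, 0, 0.01, 0], [0, 0, 0.018, 0], [0, 0, 0.025, 0], [0, 0, 0.028, 0], [0, 0, 0.028, 0], [0, 0, 0.028, 0]],
  ],
)

```text
time_s: 44.67
eef_pos: [0.6087, 0.2067, 0.1611]
eef_rot: [0.001, -0.051, 0.999, 0.001]
wrist_force: [4.5, 4.7, -1.2]
opening: 0.154
grasp_force: 59.0
```

Request:
drive_tool(
  plan=[
    [[0, 0, 0, 0], [0, 0, 0, 0], [0, 0, 0, 0], [0, 0, 0, 0], [0, 0, 0, 0], [0, 0, 0, 0]],
  ],
  jaw=0.5,
)

```text
time_s: 45.17
eef_pos: [0.6079, 0.2054, 0.1604]
eef_rot: [-0.0, -0.051, 0.999, -0.0]
wrist_force: [0.0, -0.2, -0.1]
opening: 0.501
grasp_force: 0.0
```

Request:
drive_tool(
  plan=[
    [[0, 0, -0.05, 0], [0, 0, -0.13, 0], [0, 0, -0.22, 0], [0, 0, -0.3, 0], [0, 0, -0.35, 0], [0, 0, -0.37, 0], [0, 0, -0.37, 0], [0, 0, -0.37, 0], [0, 0, -0.37, 0]],
  ],
)

```text
time_s: 45.92
eef_pos: [0.6071, 0.2053, 0.3058]
eef_rot: [-0.002, -0.051, 0.999, -0.0]
wrist_force: [0.5, 0.3, -0.6]
opening: 0.5
grasp_force: 0.0
```

```bash
python3 -c "
from h import *
stat(); rackview('w10.png'); bench()"
```

```text
45.92 [0.6071 0.2053 0.3058] [-0.002  -0.051   0.9987 -0.0002] F [ 0.4665  0.255  -0.612 ] op 0.5 g 0.0 q6 -1.53
slot 1 knob (369, -1.0, 1.0, 0.1706) collar (-13.1, 11.9, -10.0, 14.5)
slot 2 knob (372, 0.4, -0.6, 0.1698) collar (-12.2, 13.8, -15.7, 13.2)
slot 3 knob (367, 1.7, -0.1, 0.1704) collar (-10.4, 14.7, -14.0, 15.2)
slot 4 knob (362, 0.6, -0.9, 0.17) collar (-11.9, 14.0, -14.3, 10.2)
comb z 0.14671693834375749
toes [(-99.6, -73.3), (-35.0, -10.0), (28.3, 53.4), (92.3, 117.9)]
grip [0.6072 0.207  0.1865] rack 45.920770980863495 -12.784088431587511
[470 228  16   8  80] 76.55583214816033 len 0.03494300494431552 knob [ 0.5751 -0.3439] [ 59.4625 115.15    69.4625]
```

View pics/w10.png

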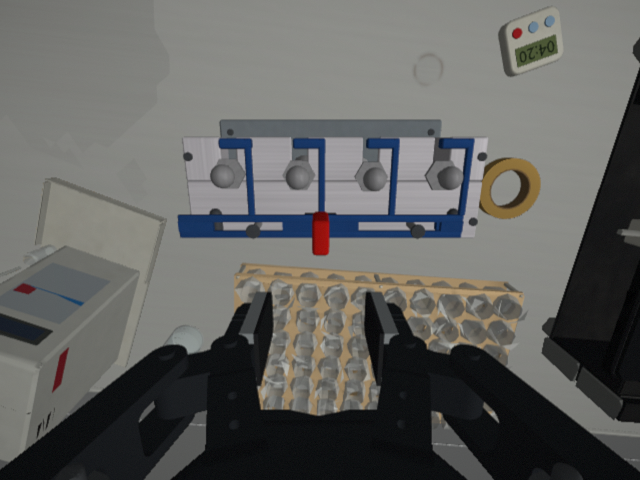

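The comb is down and locked, with its toes at (235,143), (309,143), (382,143) and (457,143) across all four slot mouths. All the spindles are seated, so I'm handing in.

```bash
python3 -c "
from bench import ctrl
print(ctrl.hand_in())"
```

```text
the job is handed in; nothing more can be done
None
```

The job is handed in: the three loose spindles (cone, disc and cylinder) hang seated in slots 2, 3 and 4, spindle_d is still in slot 1, and the comb is back down in its locked position with a toe across every slot, done in about 46 s of the 210 s allowed; no verdict came back.

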